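# Hang the reading-room key back in the key cabinet

### The arm

A 6-joint arm with a two-finger parallel gripper is mounted at the origin on a cart in front of the work surface, level with it; the furniture and walls round the work are solid. World frame = base frame: x ahead of the robot, y to its left, z up, the work surface at z = 0. Lengths are in mm, angles in rad, forces in N, time in s.
With the tool pointing down it reaches from about 275 to 1000 mm from the base axis. Payload 8.4 kg.
Tool frame: the origin (TCP) lies midway between the tips of the shut fingers; the grasp point (between the pads) lies 19 mm behind it; z points along the fingers, y is the line along which they close (so a half turn about z gives the same grasp; the last joint's range is limited). The gripper opens to 85 mm and grips with 20 to 120 N. Pads are 22 mm wide; open, the fingers measure 114 mm over their backs; the gripper's body (76 mm by 85 mm) begins 54 mm behind the grasp point. The pads swing forward as they close: fully open they stand 13 mm farther back than shut.
Start: joints at [1.318, 0.353, 1.633, -0, 1.155, -0.002], TCP at [155.11, 605.449, 231.281] pointing down, gripper open.
Joint ranges: [-2.63, 2.63], [-0.92, 2.1], [0.06, 2.66], [-1.3, 4.44], [0, 2.69], [-3.02, 3.02]. Speed limits (rad/s): [2.22, 2.22, 2.79, 3.14, 3.14, 3.14].

### API

Orientations are given as [roll, pitch, yaw] about the fixed x, y, z axes, in that order (R = Rz(yaw) Ry(pitch) Rx(roll)).
In Python, from rig import telemetry, optics, r gives the robot as it stands.
- The arm moves only by the tool play_rows, never from a script. Its arguments are lists of equal length, an entry for each row: "dp": the shift along the tool's x, y, z in units of 40 mm (1.0 is 40 mm), a list of three; "rot": the turn, a rotation vector about the tool's x, y, z in units of 6 degrees (1.0 is 6 degrees), a list of three. In form: {"dp": [[tx, ty, tz], ...], "rot": [[ax, ay, az], ...]}. A call has 1 to 5 rows; each row is the pose to reach, as a shift and turn from the pose commanded when the call began, along the tool's axes at that moment; what a row does not reach only later rows make up. A row lasts 1/12 s, in which the tool goes at most 41.7 mm and 7.16 degrees, less where a joint would pass 70% of its speed; a pose out of reach is approached as far as the arm can. A call with a gripper value outside its range is refused whole. "fingers" is the opening, from 0 (shut) to 1 (fully open), set as the call begins (left out, the last holds). The fingers move at their own pace and stop on an object; "grip_force" is the grip in N (left out, the last holds). Time passes only in rows, so rows that repeat a pose let the fingers close. It gives the time, the measured TCP pose, the force, the opening and the grip force at its end, in the units of the state.
- telemetry.sense(): the state, without advancing time (a new reading comes with each control period).
- optics.grab_frame(name): name is "side" or "top"; returns a dict with "color" (480x640x3 uint8, red, green, blue), "mtx" (3x3 intrinsics, pixels), "R" (3x3) and "t" (3): a world point X has camera coordinates R X + t. Camera axes: x right, y down, z forward; pixel columns grow to the right and rows downward; lengths in mm; the calibration is good to about 2 mm. A picture is of the moment at which its call begins. There is no depth.
- r.sign_off(): hands the job in; it is judged then, once.
The state is a dict: "clock": time; "qpos": joint angles; "qvel": joint speeds; "joint_efforts": joint torques, N m; "eef_pos": TCP position; "tcp_rot": TCP orientation; "contact_force": force on the tool from outside, world axes, zero at the start; "wrist_torque": the same for the moment, N m; "opening": opening from 0.0 (shut) to 1.0 (fully open); "grasp_force": force on a finger pad.
Only numpy, scipy, OpenCV 4.12 (cv2) and the standard library are available. Lean on these libraries where they do the work, as an engineer would, in place of code of your own. Each camera call takes 0.05 s, during which the arm holds its last target. There are 200 camera calls.

### The job

Two keys on wooden tags lie on the desk. Take the one with the long tag and hang it by its ring on the free hook inside the open-fronted key cabinet, tilting it ring end up so that it passes under the board at the top of the opening, and leave it hanging straight down there. Leave the short-tagged key where it lies.

Things in the scene. Friction and masses are not known exactly. Their poses are not given: they have to be found in the camera images.
- long_key_mid (a point): Long-tagged key, rigid, 201 mm long, 55 to 115 g, lying flat: dark wooden bar 130 x 24 x 16 mm (long, wide, thick), brass ring fixed at one end, steel key blade 22 mm long at the other. Point: middle of the bar, half-way through its thickness. x along the bar to the ring, y across the width, z up while it lies. Grip the 24 mm width toward the blade end (30 to 50 mm from the middle).
- long_key_ring (a point): Centre of the long key's ring, 91 mm from the middle of the bar along its x, in its mid-plane. The ring lies in the flat plane of the bar (z is the axis of its hole): 34 mm clear inside, 46 mm outside, 6 mm round wire. Same axes as the bar.
- hook_tip (a point): Tip of the free brass hook, 6 mm wire, inside the cabinet, 250 mm above the desk. x points level, straight into the cabinet; z up. From the tip the wire runs in and down at 45 degrees (20 mm in, 20 mm down), then 14 mm level to a plate on the back wall. A like hook 130 mm to one side already carries a tagged key (fixed).
- cabinet_front (a point): Wooden key cabinet, fixed, 290 wide x 125 deep x 307 mm high: slatted roof, open front and sides. Point: middle of its front lower edge, on the desk; x straight in, y left. Opening 270 mm wide, from 10 to 250 mm high; above that a board 10 mm thick closes the front up to the roof (underside 295 mm, 8 mm eave). The hook tip is 77 mm behind the front, 65 mm left or right of the middle.
- short_key_mid (a point): Short-tagged key, to be left alone: like the long one, but its bar is only 50 x 24 x 16 mm, its ring 28 mm outside, 103 mm long in all. Point: middle of its bar, 8 mm above the desk; x toward its ring.

How it is judged (in metres and radians):
At the end, for the whole second after the job is handed in: The long key hangs at rest by its ring on the free hook: the ring bears on the hook, its centre is within 20 mm sideways of the hook and 10 to 47 mm below the tip, and the tag hangs ring up within 20 degrees of vertical (x of long_key_ring in the frame of hook_tip between -0.005 and 0.04 m and y of long_key_ring in the frame of hook_tip between -0.02 and 0.02 m and z of long_key_ring in the frame of hook_tip between -0.047 and -0.01 m and angle between long_key_ring's own x axis and vertical below 0.35 rad and contact force between long_key and hook above 0.15 N and linear speed of long_key below 0.05 m/s); the robot touches nothing.
It fails at once if the short-tagged key is moved more than 30 mm (distance of short_key_mid from where it was at the start of the episode above 0.03 m).
It also fails if it takes over 45 s, if anything falls off the work surface, if the arm or the gripper's body presses on something with over 40 N, if the wrist force passes 120 N, or if a joint passes its speed limit or range.

## Working session

There is one attempt and no reset: what is moved stays moved. The work goes in short steps, Python scripts to look and compute and a tool call to move; the robot and the scene stay as the last step left them, time stands still between calls to the robot, and variables do not carry over. Pictures are saved under pics/ and viewed, at most 10 in all, crops included, and the job is handed in when it is done.

Besides the shell and the picture viewer there is one more tool, called after "Request:" as name(argument=value, ...), one argument or row to a line, values as JSON. play_rows: Moves the arm, as the interface text tells. Its arguments: {"type":"object","properties":{"dp":{"type":"array"},"rot":{"type":"array"},"fingers":{"type":"number"},"grip_force":{"type":"number"}},"required":["dp","rot"]}

```bash
mkdir -p pics; ls
python3 - <<'E'
from rig import telemetry, optics, r
import cv2
for n in("side","top"):
    f=optics.grab_frame(n); cv2.imwrite(f"pics/{n}0.png",f["color"][:,:,::-1])
    print(n,f["mtx"].round(1).tolist(),f["R"].round(4).tolist(),f["t"].round(1).tolist())
print(telemetry.sense())
E
```

```text
pics
side [[494.4, 0.0, 318.3], [0.0, 494.4, 235.8], [0.0, 0.0, 1.0]] [[-0.9809, -0.1933, -0.0225], [-0.0682, 0.4493, -0.8908], [0.1823, -0.8722, -0.4539]] [585.8, 193.5, 1056.3]
top [[564.0, 0.0, 321.1], [0.0, 564.0, 246.2], [0.0, 0.0, 1.0]] [[-0.0001, -0.9998, 0.0194], [-0.9898, -0.0026, -0.1422], [0.1423, -0.0192, -0.9896]] [-52.9, 590.4, 1110.3]
{'clock': 0.1, 'qpos': array([ 1.31761975e+00,  3.53597719e-01,  1.63404173e+00,  1.98481832e-05,
        1.15519216e+00, -2.42626908e-03]), 'qvel': array([-4.08134642e-05, -4.79630859e-05, -2.40062294e-03, -5.25821166e-04,
        7.70067328e-04,  3.99114062e-04]), 'joint_efforts': array([ 8.76947179e-04, -6.06355691e+01, -3.42821145e+01,  9.87589146e-05,
        4.05983068e-03,  2.37214476e-05]), 'eef_pos': array([154.98767396, 605.04959725, 230.63270803]), 'tcp_rot': array([-3.14035375e+00, -2.11545924e-05,  2.89083431e+00]), 'contact_force': array([-0.27303564,  0.25948711,  0.04770807]), 'wrist_torque': array([ 0.01429231, -0.03973668,  0.05883225]), 'grasp_force': 0.0, 'opening': 1.001862746261535}
```

View pics/side0.png

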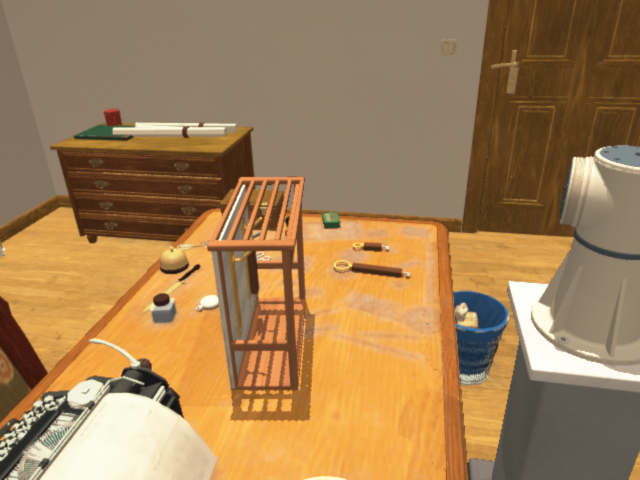

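View pics/top0.png

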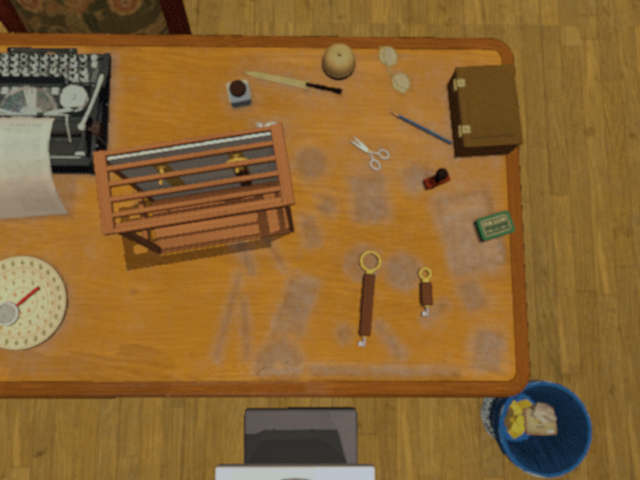

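The side view shows the cabinet at about (265,280), the long key at (342–408, 267–273) and the short key at (355–388, 246). The top view shows the long key with its ring at (370,262) and blade at (363,340), the short key at (426,290), and the cabinet around (195,185) with brass at (170,175) and (238,165). I'll enlarge the cabinet to tell which hook is free.

Run:
```python
import cv2,numpy as np
a=cv2.imread("pics/side0.png")[170:400,205:325]; b=cv2.imread("pics/top0.png")[115:275,85:305]
a=cv2.resize(a,None,fx=2.6,fy=2.6,interpolation=cv2.INTER_CUBIC); b=cv2.resize(b,None,fx=2.2,fy=2.2,interpolation=cv2.INTER_CUBIC)
c=np.zeros((600,800,3),np.uint8); c[:a.shape[0],:a.shape[1]]=a; c[:b.shape[0],312:312+b.shape[1]]=b
cv2.imwrite("pics/crop0.png",c)
from rig import optics
cat=open("/dev/null")
open("geo.py","w").write('''
import numpy as np
def proj(f,X):
    c=np.atleast_2d(X)@f["R"].T+f["t"]; p=c@f["mtx"].T; return p[:,:2]/p[:,2:]
def ray(f,uv):
    d=f["R"].T@np.linalg.solve(f["mtx"],[uv[0],uv[1],1.]); return -f["R"].T@f["t"],d/np.linalg.norm(d)
def onz(f,uv,z):
    o,d=ray(f,uv); return o+d*(z-o[2])/d[2]
def tri(f,uv,g,vw):
    a,d=ray(f,uv); b,e=ray(g,vw)
    s=np.linalg.lstsq(np.c_[d,-e],b-a,rcond=None)[0]; p,q=a+s[0]*d,b+s[1]*e
    return (p+q)/2,np.linalg.norm(p-q)
''')
from geo import *
f=optics.grab_frame("top");im=f["color"]
hsv=cv2.cvtColor(im,cv2.COLOR_RGB2HSV)
# dark bars
roi=np.zeros((480,640),np.uint8); roi[240:350,345:450]=1
dark=((hsv[:,:,2]<115)&(roi>0)).astype(np.uint8)
n,l,s,ce=cv2.connectedComponentsWithStats(dark)
for i in range(1,n):
    if s[i,4]>60:
        ys,xs=np.where(l==i); rc=cv2.minAreaRect(np.c_[xs,ys].astype(np.float32))
        bp=cv2.boxPoints(rc); W=np.array([onz(f,p,16) for p in bp])[:,:2]; print(s[i],W.round(0).tolist(), W.mean(0), onz(f,ce[i],16))
brass=((hsv[:,:,0]>20)&(hsv[:,:,0]<32)&(hsv[:,:,1]>100)&(roi>0)).astype(np.uint8)
n,l,s,ce=cv2.connectedComponentsWithStats(brass)
for i in range(1,n):
    if s[i,4]>20: print("brass",s[i],ce[i],onz(f,ce[i],8))
for nme,p,z in [("roofFL",(103,235),307),("roofFR",(293,207),307),("roofBR",(283,125),307),("roofBL",(96,150),307)]: print(nme,onz(f,p,z).round(0))
```

```text
[358 273  17  64 761] [[409.0, -126.0], [539.0, -138.0], [537.0, -164.0], [407.0, -152.0]] [ 473.15591207 -144.71377077] [ 473.9192283  -145.21164641   16.        ]
[419 279  14  32 302] [[526.0, -256.0], [526.0, -284.0], [462.0, -282.0], [462.0, -255.0]] [ 493.85711131 -269.14374007] [ 495.59492359 -267.9389024    16.        ]
brass [360 251  22  23 166] [369.81325301 261.90963855] [ 562.42993819 -155.12311722    8.        ]
brass [419 267  13  16 102] [424.99019608 274.57843137] [ 535.91923032 -270.80897075    8.        ]
roofFL [569. 294. 307.]
roofFR [615.  -2. 307.]
roofBR [751.  15. 307.]
roofBL [707. 313. 307.]
```

View pics/crop0.png

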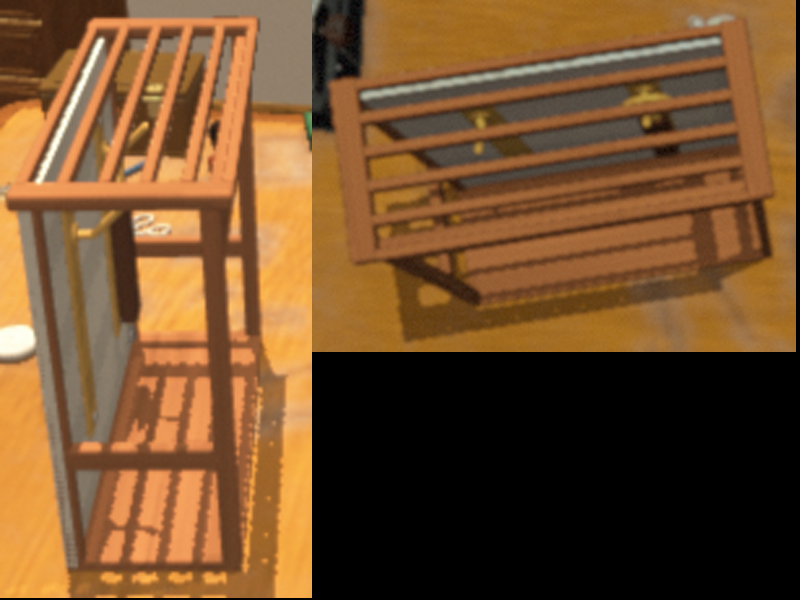

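The left hook (top-crop (482,150), full image about (162,183)) is free. The right hook carries a ring and dark tag. The key sizes check: bar 130 mm, ring to middle 90 mm.

```bash
cat > plan.py <<'E'
import numpy as np, json, sys
from scipy.spatial.transform import Rotation as Ro
from rig import telemetry
def down(yaw): return Ro.from_euler("xyz",[np.pi,0,yaw])
def plan(p1,R1,n,start=None,rows=5):
    """n calls of <=5 rows; prints end-row numbers per call; row k = k/rows of it"""
    s=telemetry.sense()
    p,R=(s["eef_pos"],Ro.from_euler("xyz",s["tcp_rot"])) if start is None else start
    p0,w=p.copy(),(R.inv()*R1).as_rotvec(); R0=R
    for i in range(1,n+1):
        pt=p0+(np.array(p1)-p0)*i/n; Rt=R0*Ro.from_rotvec(w*i/n)
        d=(R.inv().apply(pt-p)/40).round(2); a=np.degrees((R.inv()*Rt).as_rotvec()).__truediv__(6).round(2)
        print(json.dumps({"dp":[(d*k/rows).round(3).tolist() for k in range(1,rows+1)],"rot":[(a*k/rows).round(3).tolist() for k in range(1,rows+1)]}))
        p=p+R.apply(d*40); R=R*Ro.from_rotvec(np.radians(a*6))
    return p,R
E
python3 - <<'E'
from rig import optics
from geo import *; from plan import *
s=optics.grab_frame("side");t=optics.grab_frame("top")
print("hook",tri(t,(162.3,183.2),s,(252.5,251.5)))
c,si=np.cos(.15),np.sin(.15)
tip=np.array([666,223,250.]); print("pred tip",proj(t,tip),proj(s,tip), "onz",onz(t,(162.3,183.2),250))
plan([432.5,-142.3,110],down(-.092),5)
E
```

```text
hook (array([667.45907212, 221.06519085, 246.74177423]), np.float64(1.9328700893197035))
pred tip [[160.74166812 184.11342515]] [[252.26171273 250.33255716]] onz [667.59768075 220.44332354 250.        ]
{"dp": [[-0.454, -0.656, 0.122], [-0.908, -1.312, 0.244], [-1.362, -1.968, 0.366], [-1.816, -2.624, 0.488], [-2.27, -3.28, 0.61]], "rot": [[-0.0, 0.0, 1.14], [-0.0, 0.0, 2.28], [-0.0, 0.0, 3.42], [-0.0, 0.0, 4.56], [-0.0, 0.0, 5.7]]}
{"dp": [[-0.744, -0.286, 0.12], [-1.488, -0.572, 0.24], [-2.232, -0.858, 0.36], [-2.976, -1.144, 0.48], [-3.72, -1.43, 0.6]], "rot": [[0.0, 0.0, 1.138], [0.0, 0.0, 2.276], [0.0, 0.0, 3.414], [0.0, 0.0, 4.552], [0.0, 0.0, 5.69]]}
{"dp": [[-0.776, 0.18, 0.122], [-1.552, 0.36, 0.244], [-2.328, 0.54, 0.366], [-3.104, 0.72, 0.488], [-3.88, 0.9, 0.61]], "rot": [[0.0, 0.0, 1.14], [0.0, 0.0, 2.28], [0.0, 0.0, 3.42], [0.0, 0.0, 4.56], [0.0, 0.0, 5.7]]}
{"dp": [[-0.542, 0.586, 0.122], [-1.084, 1.172, 0.244], [-1.626, 1.758, 0.366], [-2.168, 2.344, 0.488], [-2.71, 2.93, 0.61]], "rot": [[0.0, 0.0, 1.14], [0.0, 0.0, 2.28], [0.0, 0.0, 3.42], [0.0, 0.0, 4.56], [0.0, 0.0, 5.7]]}
{"dp": [[-0.118, 0.788, 0.12], [-0.236, 1.576, 0.24], [-0.354, 2.364, 0.36], [-0.472, 3.152, 0.48], [-0.59, 3.94, 0.6]], "rot": [[0.002, 0.0, 1.138], [0.004, 0.0, 2.276], [0.006, 0.0, 3.414], [0.008, 0.0, 4.552], [0.01, 0.0, 5.69]]}
```

Triangulation and the cabinet geometry agree on the hook tip at (667, 222, 250), within 3 mm. Moving over the key.

Request:
play_rows(
  dp=[
    [-0.45,-0.66,0.12],
    [-0.91,-1.31,0.24],
    [-1.36,-1.97,0.37],
    [-1.82,-2.62,0.49],
    [-2.27,-3.28,0.61],
  ],
  rot=[
    [0,0,1.14],
    [0,0,2.28],
    [0,0,3.42],
    [0,0,4.56],
    [0,0,5.7],
  ],
)

```text
clock: 0.67
eef_pos: [210.7, 454.4, 206.5]
tcp_rot: [-3.142, 0.0, 2.288]
contact_force: [-0.0, -0.2, -0.8]
opening: 1.0
grasp_force: 0.0
```

Request:
play_rows(
  dp=[
    [-0.74,-0.29,0.12],
    [-1.49,-0.57,0.24],
    [-2.23,-0.86,0.36],
    [-2.98,-1.14,0.48],
    [-3.72,-1.43,0.6],
  ],
  rot=[
    [0,0,1.14],
    [0,0,2.28],
    [0,0,3.42],
    [0,0,4.56],
    [0,0,5.7],
  ],
)

```text
clock: 1.08
eef_pos: [266.3, 305.0, 182.8]
tcp_rot: [3.141, -0.0, 1.691]
contact_force: [0.9, -0.0, -0.2]
opening: 0.999
grasp_force: 0.0
```

Request:
play_rows(
  dp=[
    [-0.78,0.18,0.12],
    [-1.55,0.36,0.24],
    [-2.33,0.54,0.37],
    [-3.1,0.72,0.49],
    [-3.88,0.9,0.61],
  ],
  rot=[
    [0,0,1.14],
    [0,0,2.28],
    [0,0,3.42],
    [0,0,4.56],
    [0,0,5.7],
  ],
)

```text
clock: 1.5
eef_pos: [321.6, 155.6, 158.5]
tcp_rot: [3.141, -0.001, 1.095]
contact_force: [-0.4, 0.1, -0.2]
opening: 1.003
grasp_force: 0.0
```

Request:
play_rows(
  dp=[
    [-0.54,0.59,0.12],
    [-1.08,1.17,0.24],
    [-1.63,1.76,0.37],
    [-2.17,2.34,0.49],
    [-2.71,2.93,0.61],
  ],
  rot=[
    [0,0,1.14],
    [0,0,2.28],
    [0,0,3.42],
    [0,0,4.56],
    [0,0,5.7],
  ],
)

```text
clock: 1.92
eef_pos: [377.0, 5.6, 134.1]
tcp_rot: [3.141, -0.001, 0.497]
contact_force: [0.9, 0.8, -0.5]
opening: 0.996
grasp_force: 0.0
```

Request:
play_rows(
  dp=[
    [-0.12,0.79,0.12],
    [-0.24,1.58,0.24],
    [-0.35,2.36,0.36],
    [-0.47,3.15,0.48],
    [-0.59,3.94,0.6],
  ],
  rot=[
    [0,0,1.14],
    [0,0,2.28],
    [0,0,3.42],
    [0,0,4.56],
    [0,0,5.7],
  ],
)

```text
clock: 2.33
eef_pos: [432.3, -144.0, 109.9]
tcp_rot: [3.142, -0.0, -0.1]
contact_force: [0.2, 1.2, -0.2]
opening: 1.0
grasp_force: 0.0
```

Request:
play_rows(
  dp=[
    [0,-0.04,0.6],
    [0,-0.04,1.2],
    [0,-0.04,1.8],
    [0,-0.04,2.3],
    [0,-0.04,2.65],
  ],
  rot=[
    [0,0,0],
    [0,0,0],
    [0,0,0],
    [0,0,0],
    [0,0,0],
  ],
)

```text
clock: 2.75
eef_pos: [431.4, -140.6, 2.4]
tcp_rot: [-3.141, 0.002, -0.094]
contact_force: [-0.4, 0.6, 0.1]
opening: 1.0
grasp_force: 0.0
```

Request:
play_rows(
  dp=[
    [0,0,0],
    [0,0,0],
    [0,0,0],
    [0,0,0],
    [0,0,0],
  ],
  rot=[
    [0,0,0],
    [0,0,0],
    [0,0,0],
    [0,0,0],
    [0,0,0],
  ],
  fingers=0.0,
  grip_force=80,
)

```text
clock: 3.17
eef_pos: [432.9, -140.9, 5.1]
tcp_rot: [3.141, -0.002, -0.094]
contact_force: [0.7, -0.5, 0.1]
opening: 0.301
grasp_force: 0.1
```

Request:
play_rows(
  dp=[
    [0,0,0],
    [0,0,0],
    [0,0,0],
    [0,0,0],
    [0,0,0],
  ],
  rot=[
    [0,0,0],
    [0,0,0],
    [0,0,0],
    [0,0,0],
    [0,0,0],
  ],
)

```text
clock: 3.58
eef_pos: [433.0, -141.0, 5.5]
tcp_rot: [3.141, -0.002, -0.094]
contact_force: [-2.9, -0.2, 11.9]
opening: 0.253
grasp_force: 78.7
```

Run:
```python
from rig import telemetry
s=telemetry.sense(); print({k:(v.round(3).tolist() if hasattr(v,'round') and k!='clock' else v) for k,v in s.items()})
```

```text
{'clock': 3.5833, 'qpos': [-0.318, 0.46, 2.145, -0.0, 0.534, 1.347], 'qvel': [0.001, 0.003, -0.0, 0.0, 0.001, 0.002], 'joint_efforts': [0.368, -45.152, -15.318, 0.041, -0.648, -0.088], 'eef_pos': [432.968, -140.967, 5.471], 'tcp_rot': [3.141, -0.002, -0.094], 'contact_force': [-2.914, -0.212, 11.872], 'wrist_torque': [0.005, 0.345, -0.086], 'grasp_force': 78.68864178657532, 'opening': 0.2526158627075886}
```

Request:
play_rows(
  dp=[
    [0,0,-0.4],
    [0,0,-1.2],
    [0,0,-2.0],
    [0,0,-3.0],
    [0,0,-4.0],
  ],
  rot=[
    [0,0,0],
    [0,0,0],
    [0,0,0],
    [0,0,0],
    [0,0,0],
  ],
)

```text
clock: 4.0
eef_pos: [431.3, -140.4, 166.1]
tcp_rot: [-3.141, 0.0, -0.094]
contact_force: [1.2, 0.1, -0.2]
opening: 0.255
grasp_force: 78.8
```

```bash
cat > log.py <<'E'
from rig import telemetry
import json
s=telemetry.sense(); q=s["qpos"].tolist(); p=s["eef_pos"].tolist(); print([round(x,3) for x in q],p,s["tcp_rot"].round(3),s["opening"],s["grasp_force"],s["contact_force"].round(1))
open("log.txt","a").write(json.dumps([q,p,s["tcp_rot"].tolist()])+"\n")
E
python3 log.py
```

```text
[-0.318, 0.168, 2.051, 0.0, 0.922, 1.347] [431.3382387327031, -140.35950052950693, 166.10664222905186] [-3.141  0.    -0.094] 0.25533886266778805 78.84224653244019 [ 1.2  0.1 -0.2]
```

Request:
play_rows(
  dp=[
    [0,0,-0.2],
    [0,0,-0.4],
    [0,0,-0.6],
    [0,0,-0.8],
    [0,0,-1.0],
  ],
  rot=[
    [0,-0.6,0],
    [0,-1.2,0],
    [0,-1.8,0],
    [0,-2.4,0],
    [0,-3.0,0],
  ],
)

```text
clock: 4.42
eef_pos: [432.3, -140.7, 205.6]
tcp_rot: [3.141, 0.315, -0.094]
contact_force: [0.5, 0.4, -1.8]
opening: 0.252
grasp_force: 78.8
```

```bash
python3 log.py
```

```text
[-0.275, 0.297, 1.818, -0.058, 1.338, 1.412] [432.28950687157976, -140.67493166749517, 205.63206080894102] [ 3.141  0.315 -0.094] 0.2518635742420253 78.84305477142334 [ 0.5  0.4 -1.8]
```

```bash
cat > kin.py <<'E'
import json, numpy as np
from scipy.optimize import least_squares
from scipy.spatial.transform import Rotation as Ro
D=[json.loads(l) for l in open("log.txt")]
D+=[[[1.31762,.3536,1.63404,0,1.15519,-.0024],[154.99,605.05,230.63],[-3.14035,0,2.8908]],[[-.318,.460,2.145,0,.534,1.347],[432.97,-140.97,5.47],[3.141,-.002,-.094]]]
def wrist(q,P):
    a,h,L1,e,L2,Lt=P; s=q[1]+q[2]
    r=a+L1*np.sin(q[1])+L2*np.sin(s)+e*np.cos(s); z=h+L1*np.cos(q[1])+L2*np.cos(s)-e*np.sin(s)
    return np.array([r*np.cos(q[0]),r*np.sin(q[0]),z])
def rot(q): return Ro.from_euler("ZYZYZ",[q[0],q[1]+q[2],q[3],q[4],q[5]])
def res(P): return np.concatenate([wrist(q,P)+P[5]*Ro.from_euler("xyz",t).apply([0,0,1])-p for q,p,t in D])
pr=[100,0,450,0,450,200]
def fit():
    return least_squares(lambda P:np.r_[res(P),(P-np.array(pr))*.003],pr).x
if __name__=="__main__":
    P=fit(); print(P.round(1),np.abs(res(P)).max())
    for q,p,t in D: print(rot(q).as_matrix()[:,2].round(3),Ro.from_euler("xyz",t).as_matrix()[:,2].round(3), (rot(q).inv()*Ro.from_euler("xyz",t)).as_rotvec().round(3))
E
python3 kin.py
```

```text
[-4.000e-01  2.924e+02  5.682e+02  5.810e+01  4.943e+02  3.414e+02] 1.44665639432759Traceback (most recent call last):
  File "kin.py", line 17, in <module>
    for q,p,t in D: print(rot(q).as_matrix()[:,2].round(3),Ro.from_euler("xyz",t).as_matrix()[:,2].round(3), (rot(q).inv()*Ro.from_euler("xyz",t)).as_rotvec().round(3))
                          ~~~^^^
  File "kin.py", line 10, in rot
    def rot(q): return Ro.from_euler("ZYZYZ",[q[0],q[1]+q[2],q[3],q[4],q[5]])
                       ~~~~~~~~~~~~~^^^^^^^^^^^^^^^^^^^^^^^^^^^^^^^^^^^^^^^^^
  File "scipy/spatial/transform/_rotation.pyx", line 1413, in scipy.spatial.transform._rotation.Rotation.from_euler
ValueError: Expected axis specification to be a non-empty string of upto 3 characters, got ZYZYZ
```

```bash
cat > k2.py <<'E'
from kin import *
P=fit()
def R36(q): return Ro.from_euler("ZY",[q[0],q[1]+q[2]])
def rot(q): return R36(q)*Ro.from_euler("ZYZ",q[3:6])
C=np.array([[0,1,0],[-1,0,0],[0,0,1.]])
LO=np.array([-2.63,-.92,.06,-1.3,0,-3.02]);HI=np.array([2.63,2.1,2.66,4.44,2.69,3.02])
def ik(p,R,off):
    a,h,L1,e,L2,Lt=P; w=p-Lt*R.apply([0,0,1]); q1=np.arctan2(w[1],w[0]); r=np.hypot(w[0],w[1])-a; z=w[2]-h
    L=np.hypot(L2,e); de=np.arctan2(e,L2)   # forearm direction angle from up: s+de
    c=(r*r+z*z-L1**2-L*L)/(2*L1*L)
    if abs(c)>1: return []
    b=np.arccos(c); th=np.arctan2(r,z); q2=th-np.arctan2(L*np.sin(b),L1+L*np.cos(b)); q3=b-de
    M=Ro.from_euler("ZY",[q1,q2+q3]).inv()*R*off.inv()
    z4=M.as_matrix(); q5=np.arccos(np.clip(z4[2,2],-1,1)); q4=np.arctan2(z4[1,2],z4[0,2]); q6=np.arctan2(z4[2,1],-z4[2,0])
    out=[]
    if q4<-1.3: q4+=2*np.pi
    return np.array([q1,q2,q3,q4,q5,q6])
offs=[rot(q).inv()*Ro.from_euler("xyz",t) for q,p,t in D]
off=Ro.concatenate(offs).mean()
def pose(key_ring,theta,yaw):
    """tool pose with key ring centre at key_ring; theta 0 lying(tool down) .. pi/2 upright; yaw heading"""
    R=Ro.from_euler("z",yaw)*Ro.from_euler("y",-theta)*Ro.from_euler("x",np.pi)
    return np.array(key_ring)-R.apply([131,0,-4]),R
if __name__=="__main__":
    print(P.round(1),np.abs(res(P)).max().round(2),[np.abs((off.inv()*o).as_rotvec()).max().round(3) for o in offs],off.as_rotvec().round(3))
    for q,p,t in D: print(np.round(q,3),ik(np.array(p),Ro.from_euler("xyz",t),off).round(3))
    u=np.array([np.cos(.15),np.sin(.15),0]);tip=np.array([667,222,250.])
    for yaw in (.15,):
     for (dx,z,th) in [(-200,150,45),(-130,180,45),(-130,200,60),(-80,225,60),(-60,225,60),(-40,215,70),(-30,215,80),(-27,215,90),(-27,252,90),(-15,252,90),(18,234,90),(20,216,90)]:
      p,R=pose(tip+u*dx+[0,0,z-250],np.radians(th),yaw); q=ik(p,R,off); print(dx,z,th,p.round(0),np.round(q,2),"OUT" if len(q)==0 or any(q<LO) or any(q>HI) else "")
E
python3 k2.py
```

```text
[-4.000e-01  2.924e+02  5.682e+02  5.810e+01  4.943e+02  3.414e+02] 1.45 [np.float64(0.0), np.float64(0.0), np.float64(0.0), np.float64(0.0)] [ 0.    -0.     1.571]
[-0.318  0.168  2.051  0.     0.922  1.347] [-0.315  0.169  2.051  0.     0.922  1.35 ]
[-0.275  0.297  1.818 -0.058  1.338  1.412] [-0.273  0.296  1.819 -0.057  1.337  1.414]
[ 1.318  0.354  1.634  0.     1.155 -0.002] [1.32  0.354 1.634 0.    1.155 0.   ]
[-0.318  0.46   2.145  0.     0.534  1.347] [-0.315  0.46   2.145 -0.     0.534  1.35 ]
-200 150 45 [380. 179.  55.] [ 0.79  0.51  2.67  3.76  0.82 -1.54] OUT
-130 180 45 [450. 189.  85.] [ 0.63  0.38  2.54  3.76  0.59 -1.75] 
-130 200 60 [477. 193.  85.] [ 0.68  0.66  2.59  3.64  1.14 -1.51] 
-80 225 60 [527. 201. 110.] [ 0.59  0.55  2.5   3.61  0.97 -1.62] 
-60 225 60 [546. 204. 110.] [ 0.56  0.55  2.47  3.59  0.93 -1.63] 
-40 215 70 [587. 210.  91.] [ 0.54  0.78  2.42  3.53  1.27 -1.55] 
-30 215 80 [619. 215.  85.] [ 0.52  0.95  2.34  3.51  1.53 -1.52] 
-27 215 90 [644. 219.  84.] [ 0.5   1.08  2.25  3.5   1.75 -1.5 ] 
-27 252 90 [644. 219. 121.] [ 0.5   0.99  2.29  3.49  1.7  -1.52] 
-15 252 90 [656. 220. 121.] [ 0.49  0.99  2.27  3.48  1.68 -1.53] 
18 234 90 [689. 225. 103.] [ 0.46  1.01  2.19  3.45  1.63 -1.55] 
20 216 90 [691. 226.  85.] [ 0.46  1.06  2.17  3.45  1.65 -1.54]
```

```bash
cat > path.py <<'E'
from k2 import *
u=np.array([np.cos(.15),np.sin(.15),0]);tip=np.array([667,222,250.])
def tool(p,th,yaw): return np.array(p,float),Ro.from_euler("z",yaw)*Ro.from_euler("y",-np.radians(th))*Ro.from_euler("x",np.pi)
def rg(dx,z,th): return pose(tip+u*dx+[0,0,z-250],np.radians(th),.15)
WP=[tool([432,-140.7,205.6],-18,-.094),tool([470,-190,220],0,.3),tool([470,-190,220],30,.35),tool([480,-190,220],60,.35),tool([450,0,150],60,.25),rg(-130,195,60),rg(-80,205,62),rg(-40,213,75),rg(-27,215,88),rg(-27,252,88)]
if __name__=="__main__":
  for (p,R),(p2,R2) in zip(WP,WP[1:]):
    w=(R.inv()*R2).as_rotvec(); n=int(max(np.linalg.norm(p2-p)/40,np.degrees(np.linalg.norm(w))/7))+1
    Q=np.array([ik(p+(p2-p)*k/n,R*Ro.from_rotvec(w*k/n),off) for k in range(n+1)])
    print(n,Q[-1].round(2),"rowstep/lim",(np.abs(np.diff(Q,axis=0)).max(0)*12/[2.22,2.22,2.79,3.14,3.14,3.14]).round(2),"OUT" if (Q<LO).any() or (Q>HI).any() else "", "minq5",Q[:,4].min().round(2))
E
python3 path.py
```

```text
5 [-0.38  0.18  1.89  0.    1.07  0.89] rowstep/lim [0.16 0.14 0.07 0.11 0.21 0.46]  minq5 1.07
5 [-0.68  0.07  2.15  0.67  0.76  0.08] rowstep/lim [0.36 0.22 0.23 0.7  0.34 0.83]  minq5 0.76
5 [-0.96  0.26  2.33  1.48  1.   -0.92] rowstep/lim [0.34 0.36 0.19 0.73 0.35 0.84]  minq5 0.75
6 [-0.42  0.39  2.71  2.46  1.02 -1.54] rowstep/lim [0.82 0.34 0.31 0.88 0.26 0.47] OUT minq5 0.92
6 [ 0.68  0.68  2.59  3.64  1.16 -1.5 ] rowstep/lim [1.18 0.4  0.23 0.96 0.31 0.21] OUT minq5 1.02
2 [ 0.59  0.66  2.5   3.58  1.1  -1.56] rowstep/lim [0.25 0.07 0.19 0.12 0.11 0.13]  minq5 1.1
2 [ 0.54  0.87  2.39  3.52  1.42 -1.52] rowstep/lim [0.15 0.6  0.27 0.13 0.66 0.1 ]  minq5 1.1
2 [ 0.5   1.06  2.27  3.5   1.71 -1.51] rowstep/lim [0.1  0.53 0.29 0.04 0.59 0.05]  minq5 1.42
1 [ 0.5   0.97  2.31  3.5   1.66 -1.53] rowstep/lim [0.   0.5  0.15 0.01 0.21 0.08]  minq5 1.66
```

```bash
python3 - <<'E'
import re
s=open("path.py").read()
i=s.index("WP=[");j=s.index("\n",i)
s=s[:i]+"WP=[tool([432,-140.7,205.6],-18,-.094),tool([470,-190,220],0,.3),tool([470,-190,220],30,.35),tool([470,-160,200],45,.3),tool([465,-60,170],45,.25),tool([460,60,140],45,.2),rg(-135,190,48),rg(-80,203,58),rg(-40,213,75),rg(-27,215,88),rg(-27,252,88)]"+s[j:]
open("path.py","w").write(s)
E
python3 path.py
python3 - <<'E'
from path import *; from plan import plan
st=None
for i in (1,2,3,4,5): print(i); st=plan(*WP[i],1,start=st)
E
```

```text
5 [-0.38  0.18  1.89  0.    1.07  0.89] rowstep/lim [0.16 0.14 0.07 0.11 0.21 0.46]  minq5 1.07
5 [-0.68  0.07  2.15  0.67  0.76  0.08] rowstep/lim [0.36 0.22 0.23 0.7  0.34 0.83]  minq5 0.76
3 [-0.77  0.11  2.34  1.27  0.71 -0.52] rowstep/lim [0.17 0.14 0.27 0.81 0.15 0.85]  minq5 0.7
3 [-0.48  0.08  2.5   1.7   0.49 -0.71] rowstep/lim [0.61 0.09 0.25 0.72 0.27 0.36]  minq5 0.49
4 [ 0.05  0.13  2.59  2.85  0.37 -1.4 ] rowstep/lim [0.79 0.14 0.15 1.31 0.22 0.82]  minq5 0.37
4 [ 0.65  0.4   2.57  3.74  0.69 -1.7 ] rowstep/lim [0.86 0.39 0.1  1.26 0.35 0.71]  minq5 0.37
2 [ 0.59  0.58  2.5   3.6   0.96 -1.6 ] rowstep/lim [0.17 0.49 0.16 0.32 0.52 0.24]  minq5 0.69
3 [ 0.54  0.87  2.39  3.52  1.42 -1.52] rowstep/lim [0.1  0.56 0.2  0.13 0.65 0.15]  minq5 0.96
2 [ 0.5   1.06  2.27  3.5   1.71 -1.51] rowstep/lim [0.1  0.53 0.29 0.04 0.59 0.05]  minq5 1.42
1 [ 0.5   0.97  2.31  3.5   1.66 -1.53] rowstep/lim [0.   0.5  0.15 0.01 0.21 0.08]  minq5 1.66
1
{"dp": [[0.178, 0.228, -0.134], [0.356, 0.456, -0.268], [0.534, 0.684, -0.402], [0.712, 0.912, -0.536], [0.89, 1.14, -0.67]], "rot": [[-0.1
[... 375 characters left out ...]
12, -0.28, 0.224], [-0.018, -0.42, 0.336], [-0.024, -0.56, 0.448], [-0.03, -0.7, 0.56]], "rot": [[-0.06, 0.5, 0.076], [-0.12, 1.0, 0.152], [-0.18, 1.5, 0.228], [-0.24, 2.0, 0.304], [-0.3, 2.5, 0.38]]}
4
{"dp": [[-0.018, -0.486, 0.194], [-0.036, -0.972, 0.388], [-0.054, -1.458, 0.582], [-0.072, -1.944, 0.776], [-0.09, -2.43, 0.97]], "rot": [[-0.066, 0.0, 0.068], [-0.132, 0.0, 0.136], [-0.198, 0.0, 0.204], [-0.264, 0.0, 0.272], [-0.33, 0.0, 0.34]]}
5
{"dp": [[-0.018, -0.588, 0.194], [-0.036, -1.176, 0.388], [-0.054, -1.764, 0.582], [-0.072, -2.352, 0.776], [-0.09, -2.94, 0.97]], "rot": [[-0.068, 0.0, 0.068], [-0.136, 0.0, 0.136], [-0.204, 0.0, 0.204], [-0.272, 0.0, 0.272], [-0.34, 0.0, 0.34]]}
```

Request:
play_rows(
  dp=[
    [0.18,0.23,-0.13],
    [0.36,0.46,-0.27],
    [0.53,0.68,-0.4],
    [0.71,0.91,-0.54],
    [0.89,1.14,-0.67],
  ],
  rot=[
    [-0.12,0.59,-0.75],
    [-0.24,1.19,-1.49],
    [-0.35,1.78,-2.24],
    [-0.47,2.38,-2.98],
    [-0.59,2.97,-3.73],
  ],
)

```text
clock: 4.83
eef_pos: [470.2, -190.2, 219.6]
tcp_rot: [3.139, -0.005, 0.305]
contact_force: [-0.2, 0.9, -1.2]
opening: 0.251
grasp_force: 78.9
```

Request:
play_rows(
  dp=[
    [0,0,0],
    [0,0,0],
    [0,0,0],
    [0,0,0],
    [0,0,0],
  ],
  rot=[
    [0.03,0.8,-0.1],
    [0.06,1.6,-0.2],
    [0.08,2.6,-0.3],
    [0.1,3.7,-0.4],
    [0.13,5.0,-0.47],
  ],
)

```text
clock: 5.25
eef_pos: [469.6, -189.2, 219.4]
tcp_rot: [-3.14, -0.479, 0.35]
contact_force: [-0.2, 0.2, -1.2]
opening: 0.254
grasp_force: 78.8
```

Request:
play_rows(
  dp=[
    [0,-0.14,0.11],
    [-0.01,-0.28,0.22],
    [-0.02,-0.42,0.34],
    [-0.02,-0.56,0.45],
    [-0.03,-0.7,0.56],
  ],
  rot=[
    [-0.06,0.5,0.08],
    [-0.12,1.0,0.15],
    [-0.18,1.5,0.23],
    [-0.24,2.0,0.3],
    [-0.3,2.5,0.38],
  ],
)

```text
clock: 5.67
eef_pos: [468.5, -159.4, 198.5]
tcp_rot: [3.141, -0.738, 0.299]
contact_force: [0.5, 0.9, -1.9]
opening: 0.254
grasp_force: 78.9
```

```bash
python3 log.py; python3 -c "
import k2; print(k2.P.round(1), abs(k2.res(k2.P)).max())
from path import *; from plan import plan
st=None
for i in (4,5): print(i); st=plan(*WP[i],2,start=st)"
```

```text
[-0.746, 0.09, 2.323, 1.179, 0.681, -0.416] [468.5327367665402, -159.42635978988085, 198.50927887410515] [ 3.141 -0.738  0.299] 0.25356424061962873 78.85989189147949 [ 0.5  0.9 -1.9]
[ -0.7 294.9 569.4  58.8 495.1 344.3] 1.5279401468042124
4
{"dp": [[0.0, -0.24, 0.096], [0.0, -0.48, 0.192], [0.0, -0.72, 0.288], [0.0, -0.96, 0.384], [0.0, -1.2, 0.48]], "rot": [[-0.032, 0.046, 0.034], [-0.064, 0.092, 0.068], [-0.096, 0.138, 0.102], [-0.128, 0.184, 0.136], [-0.16, 0.23, 0.17]]}
{"dp": [[-0.006, -0.242, 0.092], [-0.012, -0.484, 0.184], [-0.018, -0.726, 0.276], [-0.024, -0.968, 0.368], [-0.03, -1.21, 0.46]], "rot": [[-0.032, 0.044, 0.034], [-0.064, 0.088, 0.068], [-0.096, 0.132, 0.102], [-0.128, 0.176, 0.136], [-0.16, 0.22, 0.17]]}
5
{"dp": [[-0.01, -0.294, 0.098], [-0.02, -0.588, 0.196], [-0.03, -0.882, 0.294], [-0.04, -1.176, 0.392], [-0.05, -1.47, 0.49]], "rot": [[-0.034, 0.0, 0.034], [-0.068, 0.0, 0.068], [-0.102, 0.0, 0.102], [-0.136, 0.0, 0.136], [-0.17, 0.0, 0.17]]}
{"dp": [[-0.014, -0.294, 0.09], [-0.028, -0.588, 0.18], [-0.042, -0.882, 0.27], [-0.056, -1.176, 0.36], [-0.07, -1.47, 0.45]], "rot": [[-0.034, 0.0, 0.034], [-0.068, 0.0, 0.068], [-0.102, 0.0, 0.102], [-0.136, 0.0, 0.136], [-0.17, 0.0, 0.17]]}
```

Request:
play_rows(
  dp=[
    [0,-0.24,0.1],
    [0,-0.48,0.19],
    [0,-0.72,0.29],
    [0,-0.96,0.38],
    [0,-1.2,0.48],
  ],
  rot=[
    [-0.03,0.05,0.03],
    [-0.06,0.09,0.07],
    [-0.1,0.14,0.1],
    [-0.13,0.18,0.14],
    [-0.16,0.23,0.17],
  ],
)

```text
clock: 6.08
eef_pos: [466.6, -109.3, 184.1]
tcp_rot: [-3.141, -0.76, 0.275]
contact_force: [0.2, 0.4, -0.1]
opening: 0.248
grasp_force: 78.9
```

Request:
play_rows(
  dp=[
    [0,-0.24,0.09],
    [-0.01,-0.48,0.18],
    [-0.02,-0.73,0.28],
    [-0.02,-0.97,0.37],
    [-0.03,-1.21,0.46],
  ],
  rot=[
    [-0.03,0.04,0.03],
    [-0.06,0.09,0.07],
    [-0.1,0.13,0.1],
    [-0.13,0.18,0.14],
    [-0.16,0.22,0.17],
  ],
)

```text
clock: 6.5
eef_pos: [464.9, -59.4, 170.0]
tcp_rot: [-3.14, -0.783, 0.25]
contact_force: [-0.5, 0.6, -0.9]
opening: 0.249
grasp_force: 78.9
```

Request:
play_rows(
  dp=[
    [-0.01,-0.29,0.1],
    [-0.02,-0.59,0.2],
    [-0.03,-0.88,0.29],
    [-0.04,-1.18,0.39],
    [-0.05,-1.47,0.49],
  ],
  rot=[
    [-0.03,0,0.03],
    [-0.07,0,0.07],
    [-0.1,0,0.1],
    [-0.14,0,0.14],
    [-0.17,0,0.17],
  ],
)

```text
clock: 6.92
eef_pos: [462.2, 0.7, 154.8]
tcp_rot: [-3.14, -0.783, 0.225]
contact_force: [-0.0, 0.1, -0.9]
opening: 0.251
grasp_force: 78.9
```

Request:
play_rows(
  dp=[
    [-0.01,-0.29,0.09],
    [-0.03,-0.59,0.18],
    [-0.04,-0.88,0.27],
    [-0.06,-1.18,0.36],
    [-0.07,-1.47,0.45],
  ],
  rot=[
    [-0.03,0,0.03],
    [-0.07,0,0.07],
    [-0.1,0,0.1],
    [-0.14,0,0.14],
    [-0.17,0,0.17],
  ],
)

```text
clock: 7.33
eef_pos: [459.5, 60.5, 140.2]
tcp_rot: [-3.139, -0.783, 0.199]
contact_force: [0.4, -0.1, -1.2]
opening: 0.254
grasp_force: 78.8
```

```bash
python3 log.py; python3 -c "
import k2; print(k2.P.round(1), abs(k2.res(k2.P)).max())
from path import *; from plan import plan
st=plan(*WP[6],2)"
```

```text
[0.047, 0.127, 2.588, 2.834, 0.367, -1.39] [459.4530462037954, 60.496457784610705, 140.16731088338324] [-3.139 -0.783  0.199] 0.25365437304668265 78.84917736053467 [ 0.4 -0.1 -1.2]
[ -1.3 294.9 569.9  58.9 495.6 344.3] 1.5549415226446115
{"dp": [[-0.06, -0.32, 0.118], [-0.12, -0.64, 0.236], [-0.18, -0.96, 0.354], [-0.24, -1.28, 0.472], [-0.3, -1.6, 0.59]], "rot": [[-0.036, 0.052, 0.032], [-0.072, 0.104, 0.064], [-0.108, 0.156, 0.096], [-0.144, 0.208, 0.128], [-0.18, 0.26, 0.16]]}
{"dp": [[-0.068, -0.32, 0.11], [-0.136, -0.64, 0.22], [-0.204, -0.96, 0.33], [-0.272, -1.28, 0.44], [-0.34, -1.6, 0.55]], "rot": [[-0.036, 0.054, 0.032], [-0.072, 0.108, 0.064], [-0.108, 0.162, 0.096], [-0.144, 0.216, 0.128], [-0.18, 0.27, 0.16]]}
```

Moving in front of the free hook, then looking there.

Request:
play_rows(
  dp=[
    [-0.06,-0.32,0.12],
    [-0.12,-0.64,0.24],
    [-0.18,-0.96,0.35],
    [-0.24,-1.28,0.47],
    [-0.3,-1.6,0.59],
  ],
  rot=[
    [-0.04,0.05,0.03],
    [-0.07,0.1,0.06],
    [-0.11,0.16,0.1],
    [-0.14,0.21,0.13],
    [-0.18,0.26,0.16],
  ],
)

```text
clock: 7.75
eef_pos: [454.9, 125.0, 115.1]
tcp_rot: [-3.141, -0.811, 0.175]
contact_force: [-0.1, 0.0, -1.8]
opening: 0.253
grasp_force: 78.9
```

Request:
play_rows(
  dp=[
    [-0.07,-0.32,0.11],
    [-0.14,-0.64,0.22],
    [-0.2,-0.96,0.33],
    [-0.27,-1.28,0.44],
    [-0.34,-1.6,0.55],
  ],
  rot=[
    [-0.04,0.05,0.03],
    [-0.07,0.11,0.06],
    [-0.11,0.16,0.1],
    [-0.14,0.22,0.13],
    [-0.18,0.27,0.16],
  ],
)

```text
clock: 8.17
eef_pos: [450.1, 189.5, 90.0]
tcp_rot: [-3.14, -0.839, 0.149]
contact_force: [-0.6, 0.3, -0.7]
opening: 0.255
grasp_force: 78.9
```

```bash
python3 log.py
python3 - <<'E'
from rig import optics,telemetry
import cv2
from path import *; from geo import *
s=telemetry.sense(); R=Ro.from_euler("xyz",s["tcp_rot"]); ring=s["eef_pos"]+R.apply([131,0,-4]); print("ring pred",ring)
c=np.zeros((480,800,3),np.uint8)
for n,(x0,y0,w,h),o in(("side",(200,160,200,240),0),("top",(90,110,200,240),400)):
    f=optics.grab_frame(n); print(n,proj(f,ring),proj(f,tip),"crop x2 origin",x0,y0)
    c[:,o:o+400]=cv2.resize(f["color"][y0:y0+h,x0:x0+w,::-1],None,fx=2,fy=2,interpolation=cv2.INTER_CUBIC)
cv2.imwrite("pics/pre.png",c)
E
```

```text
[0.646, 0.405, 2.568, 3.727, 0.693, -1.695] [450.0549982123804, 189.51207531524207, 90.03737770887366] [-3.14  -0.839  0.149] 0.2549005871435961 78.87401103973389 [-0.6  0.3 -0.7]
ring pred [533.70520268 202.09731899 190.14359597]
side [[328.819632   279.35724943]] [[251.8946536 250.0211563]] crop x2 origin 200 160
top [[178.53683917 265.82275428]] [[161.3602053 183.5399531]] crop x2 origin 90 110
```

View pics/pre.png

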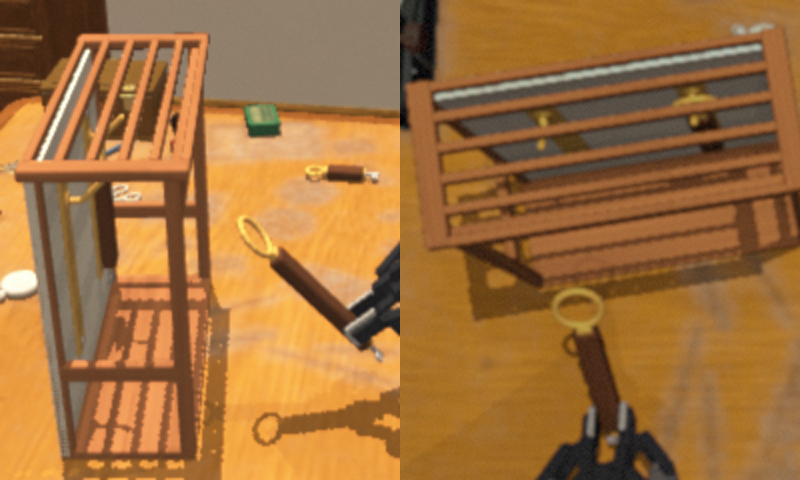

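The ring sits where predicted: side crop (255,236) and top crop (577,308), both within 2 px. Continuing in under the board.

```bash
python3 -c "
from path import *; from plan import plan
st=None
for i in (7,8,9,10): print(i); st=plan(*WP[i],1,start=st)"
```

```text
7
{"dp": [[0.246, 0.008, 0.272], [0.492, 0.016, 0.544], [0.738, 0.024, 0.816], [0.984, 0.032, 1.088], [1.23, 0.04, 1.36]], "rot": [[-0.006, 0.334, 0.002], [-0.012, 0.668, 0.004], [-0.018, 1.002, 0.006], [-0.024, 1.336, 0.008], [-0.03, 1.67, 0.01]]}
8
{"dp": [[0.182, 0.0, 0.334], [0.364, 0.0, 0.668], [0.546, 0.0, 1.002], [0.728, 0.0, 1.336], [0.91, 0.0, 1.67]], "rot": [[0.0, 0.566, 0.0], [0.0, 1.132, 0.0], [0.0, 1.698, 0.0], [0.0, 2.264, 0.0], [0.0, 2.83, 0.0]]}
9
{"dp": [[0.048, 0.0, 0.206], [0.096, 0.0, 0.412], [0.144, 0.0, 0.618], [0.192, 0.0, 0.824], [0.24, 0.0, 1.03]], "rot": [[0.0, 0.434, 0.0], [0.0, 0.868, 0.0], [0.0, 1.302, 0.0], [0.0, 1.736, 0.0], [0.0, 2.17, 0.0]]}
10
{"dp": [[0.186, 0.0, -0.006], [0.372, 0.0, -0.012], [0.558, 0.0, -0.018], [0.744, 0.0, -0.024], [0.93, 0.0, -0.03]], "rot": [[0.0, -0.0, 0.0], [0.0, -0.0, 0.0], [0.0, -0.0, 0.0], [0.0, -0.0, 0.0], [0.0, -0.0, 0.0]]}
```

Request:
play_rows(
  dp=[
    [0.25,0.01,0.27],
    [0.49,0.02,0.54],
    [0.74,0.02,0.82],
    [0.98,0.03,1.09],
    [1.23,0.04,1.36],
  ],
  rot=[
    [0,0.33,0],
    [-0.01,0.67,0],
    [-0.02,1.0,0],
    [-0.02,1.34,0.01],
    [-0.03,1.67,0.01],
  ],
)

```text
clock: 8.68
eef_pos: [523.5, 197.6, 90.5]
tcp_rot: [3.142, -1.014, 0.147]
contact_force: [0.6, 0.0, -0.5]
opening: 0.249
grasp_force: 78.9
```

Request:
play_rows(
  dp=[
    [0.18,0,0.33],
    [0.36,0,0.67],
    [0.55,0,1.0],
    [0.73,0,1.34],
    [0.91,0,1.67],
  ],
  rot=[
    [0,0.57,0],
    [0,1.13,0],
    [0,1.7,0],
    [0,2.26,0],
    [0,2.83,0],
  ],
)

```text
clock: 9.1
eef_pos: [598.7, 208.7, 85.9]
tcp_rot: [-3.141, -1.312, 0.147]
contact_force: [0.8, 0.7, -0.4]
opening: 0.25
grasp_force: 78.9
```

Request:
play_rows(
  dp=[
    [0.05,0,0.21],
    [0.1,0,0.41],
    [0.14,0,0.62],
    [0.19,0,0.82],
    [0.24,0,1.03],
  ],
  rot=[
    [0,0.43,0],
    [0,0.87,0],
    [0,1.3,0],
    [0,1.74,0],
    [0,2.17,0],
  ],
)

```text
clock: 9.52
eef_pos: [640.3, 214.7, 84.4]
tcp_rot: [3.139, -1.538, 0.149]
contact_force: [1.0, 0.1, -1.3]
opening: 0.252
grasp_force: 79.0
```

Request:
play_rows(
  dp=[
    [0.19,0,0],
    [0.37,0,0],
    [0.56,0,0],
    [0.74,0,0],
    [0.93,0,0],
  ],
  rot=[
    [0,0,0],
    [0,0,0],
    [0,0,0],
    [0,0,0],
    [0,0,0],
  ],
)

```text
clock: 9.93
eef_pos: [640.7, 215.5, 123.0]
tcp_rot: [3.13, -1.536, 0.159]
contact_force: [0.4, 0.1, -1.1]
opening: 0.254
grasp_force: 78.9
```

```bash
python3 log.py
cat > look.py <<'E'
import sys
from rig import optics,telemetry
import cv2
from path import *; from geo import *
s=telemetry.sense(); R=Ro.from_euler("xyz",s["tcp_rot"]); ring=s["eef_pos"]+R.apply([131,0,-4])
d=ring-tip; print("ring rel tip: in %.1f left %.1f up %.1f"%(d@u,d@[-u[1],u[0],0],d[2]))
c=np.zeros((480,800,3),np.uint8)
for n,(x0,y0,w,h),o in(("side",(205,165,100,120),0),("top",(110,130,100,120),400)):
    f=optics.grab_frame(n); print(n,proj(f,np.array([ring,tip])).round(1).tolist(),"crop x4 origin",x0,y0)
    c[:,o:o+400]=cv2.resize(f["color"][y0:y0+h,x0:x0+w,::-1],None,fx=4,fy=4,interpolation=cv2.INTER_CUBIC)
cv2.imwrite(sys.argv[1],c)
E
python3 look.py pics/in.png
```

```text
[0.496, 0.966, 2.308, 3.492, 1.66, -1.526] [640.6525938822468, 215.48707972293272, 122.96776124648426] [ 3.13  -1.536  0.159] 0.2543302490692695 78.94162774085999 [ 0.4  0.1 -1.1]
ring rel tip: in -26.5 left -2.5 up 4.0
side [[266.9, 247.4], [251.9, 250.0]] crop x4 origin 205 165
top [[163.9, 197.9], [161.4, 183.5]] crop x4 origin 110 130
```

View pics/in.png

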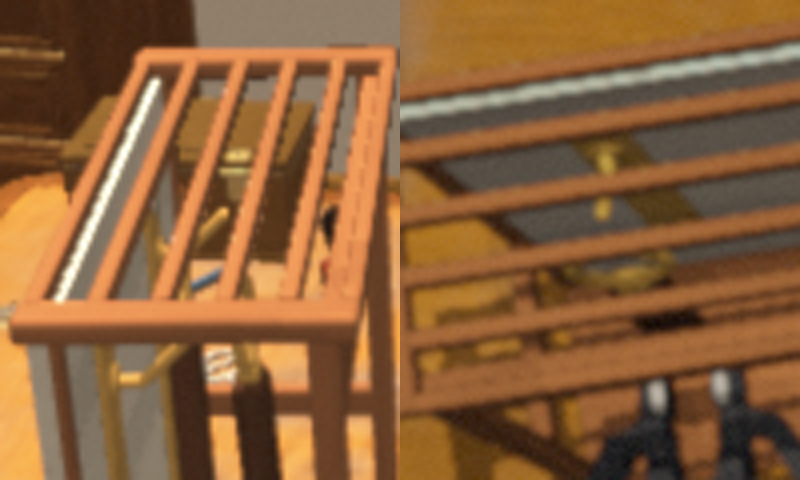

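The top view shows the ring near (165,197) and the tip at (160.5,183), so the ring is 27 mm in front of the tip and about 3 mm to the right. The height fits. Threading it over the tip.

Request:
play_rows(
  dp=[
    [0,-0.04,0.05],
    [0,-0.08,0.15],
    [-0.02,-0.08,0.3],
    [-0.03,-0.08,0.5],
    [-0.03,-0.08,0.66],
  ],
  rot=[
    [0,0,0],
    [0,0,0],
    [0,0,0],
    [0,0,0],
    [0,0,0],
  ],
)

```text
clock: 10.45
eef_pos: [667.4, 222.9, 118.3]
tcp_rot: [3.116, -1.535, 0.173]
contact_force: [-0.5, 0.9, -0.1]
opening: 0.25
grasp_force: 78.9
```

Request:
play_rows(
  dp=[
    [-0.1,0,0.1],
    [-0.2,0,0.2],
    [-0.3,0,0.3],
    [-0.4,0,0.4],
    [-0.45,0,0.45],
  ],
  rot=[
    [0,0,0],
    [0,0,0],
    [0,0,0],
    [0,0,0],
    [0,0,0],
  ],
)

```text
clock: 10.87
eef_pos: [684.0, 225.1, 99.2]
tcp_rot: [3.114, -1.535, 0.174]
contact_force: [-0.4, -0.4, -0.4]
opening: 0.252
grasp_force: 78.9
```

```bash
python3 log.py;python3 look.py pics/on.png
```

```text
[0.465, 1.0, 2.208, 3.459, 1.598, -1.551] [684.0061202553055, 225.05576876390361, 99.19824497453064] [ 3.114 -1.535  0.174] 0.25207198239303036 78.94305467605591 [-0.4 -0.4 -0.4]
ring rel tip: in 18.0 left 0.6 up -19.7
side [[242.7, 259.9], [251.9, 250.0]] crop x4 origin 205 165
top [[162.8, 176.5], [161.4, 183.5]] crop x4 origin 110 130
```

View pics/on.png

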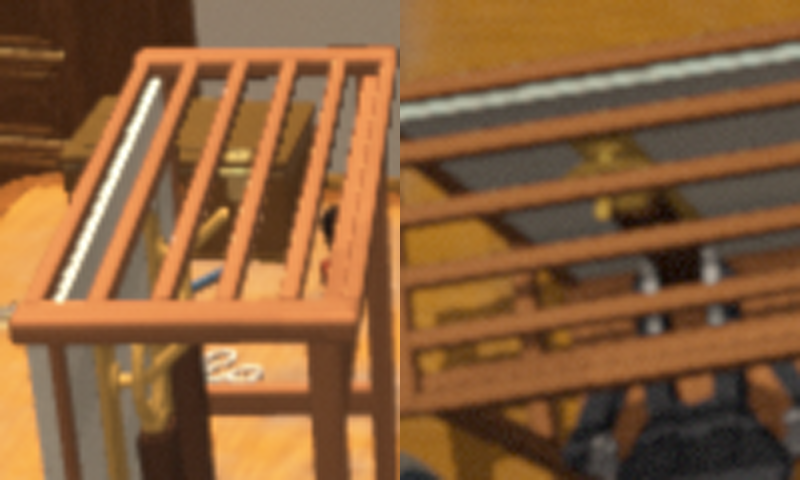

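The hook passes through the ring: side crop (150,365), tip out in front at top crop (602,210), and no contact force. Lowering onto the hook.

Request:
play_rows(
  dp=[
    [-0.08,0,0],
    [-0.16,0,0],
    [-0.24,0,0],
    [-0.31,0,0],
    [-0.31,0,0],
  ],
  rot=[
    [0,0,0],
    [0,0,0],
    [0,0,0],
    [0,0,0],
    [0,0,0],
  ],
)

```text
clock: 11.38
eef_pos: [683.1, 225.1, 87.2]
tcp_rot: [3.115, -1.535, 0.174]
contact_force: [1.7, 0.2, 0.0]
opening: 0.251
grasp_force: 78.9
```

Request:
play_rows(
  dp=[
    [0,0,0],
    [0,0,0],
    [0,0,0],
    [0,0,0],
    [0,0,0],
  ],
  rot=[
    [0,0,0],
    [0,0,0],
    [0,0,0],
    [0,0,0],
    [0,0,0],
  ],
  fingers=0.55,
)

```text
clock: 11.8
eef_pos: [683.2, 225.0, 88.0]
tcp_rot: [3.121, -1.536, 0.168]
contact_force: [0.1, 0.5, -0.2]
opening: 0.553
grasp_force: 0.0
```

Request:
play_rows(
  dp=[
    [0,0,0],
    [0,0,0],
    [0,0,0],
    [0,0,0],
    [0,0,0],
  ],
  rot=[
    [0,0,0],
    [0,0,0],
    [0,0,0],
    [0,0,0],
    [0,0,0],
  ],
)

```text
clock: 12.22
eef_pos: [683.2, 225.0, 87.8]
tcp_rot: [3.118, -1.536, 0.171]
contact_force: [-0.1, 1.2, 0.6]
opening: 0.552
grasp_force: 0.0
```

```bash
python3 log.py;python3 - <<'E'
from rig import optics
import cv2,numpy as np
c=np.zeros((560,800,3),np.uint8)
for n,(x0,y0,w,h),o in(("side",(205,165,100,140),0),("top",(110,130,100,140),400)):
    f=optics.grab_frame(n); c[:,o:o+400]=cv2.resize(f["color"][y0:y0+h,x0:x0+w,::-1],None,fx=4,fy=4,interpolation=cv2.INTER_CUBIC)
cv2.imwrite("pics/rel.png",c)
E
```

```text
[0.466, 1.028, 2.199, 3.46, 1.616, -1.545] [683.1875610608747, 225.03540543127178, 87.77715476438536] [ 3.118 -1.536  0.171] 0.5522703544175698 0.0 [-0.1  1.2  0.6]
```

View pics/rel.png

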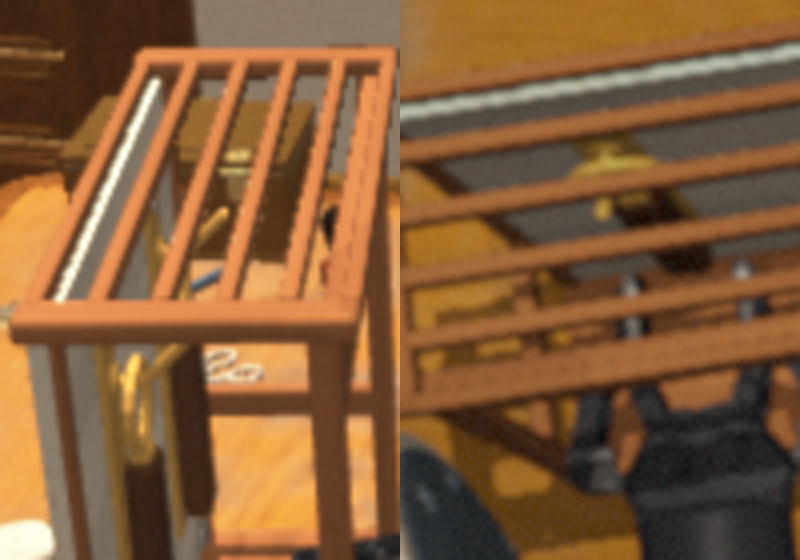

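The ring now hangs on the hook valley at side crop (130,400) and the fingers are clear. Backing straight out.

Request:
play_rows(
  dp=[
    [0,0,-0.2],
    [0,0,-0.5],
    [0,0,-0.9],
    [0,0,-1.3],
    [0,0,-1.7],
  ],
  rot=[
    [0,0,0],
    [0,0,0],
    [0,0,0],
    [0,0,0],
    [0,0,0],
  ],
)

```text
clock: 12.73
eef_pos: [614.3, 214.6, 90.4]
tcp_rot: [3.106, -1.535, 0.183]
contact_force: [0.7, -0.1, 0.1]
opening: 0.55
grasp_force: 0.0
```

Request:
play_rows(
  dp=[
    [0,0,-0.1],
    [0,0,-0.2],
    [0,0,-0.3],
    [0,0,-0.3],
    [0,0,-0.3],
  ],
  rot=[
    [0,0,0],
    [0,0,0],
    [0,0,0],
    [0,0,0],
    [0,0,0],
  ],
)

```text
clock: 13.15
eef_pos: [604.4, 213.5, 90.7]
tcp_rot: [3.122, -1.536, 0.167]
contact_force: [0.1, -1.0, -0.1]
opening: 0.551
grasp_force: 0.0
```

Request:
play_rows(
  dp=[
    [0,0,0],
    [0,0,0],
    [0,0,0],
    [0,0,0],
    [0,0,0],
  ],
  rot=[
    [0,0,0],
    [0,0,0],
    [0,0,0],
    [0,0,0],
    [0,0,0],
  ],
)

```text
clock: 13.57
eef_pos: [604.3, 213.2, 90.7]
tcp_rot: [3.12, -1.536, 0.169]
contact_force: [-0.4, -0.4, -0.4]
opening: 0.547
grasp_force: 0.0
```

Request:
play_rows(
  dp=[
    [0,0,0],
    [0,0,0],
    [0,0,0],
    [0,0,0],
    [0,0,0],
  ],
  rot=[
    [0,0,0],
    [0,0,0],
    [0,0,0],
    [0,0,0],
    [0,0,0],
  ],
)

```text
clock: 13.98
eef_pos: [604.1, 213.3, 90.6]
tcp_rot: [3.118, -1.536, 0.171]
contact_force: [-0.2, -0.1, 0.4]
opening: 0.551
grasp_force: 0.0
```

Run:
```python
from rig import optics,telemetry
import cv2,numpy as np
c=np.zeros((600,800,3),np.uint8); P=[]
for n,(x0,y0,w,h),o in(("side",(205,165,133,200),0),("top",(90,120,133,200),400)):
    f=optics.grab_frame(n); c[:,o:o+399]=cv2.resize(f["color"][y0:y0+h,x0:x0+w,::-1],None,fx=3,fy=3,interpolation=cv2.INTER_CUBIC)
    P.append(f["color"].astype(int))
    for _ in range(8): g=optics.grab_frame(n)   # motion check
    d=np.abs(g["color"].astype(int)-P[-1])[y0:y0+h,x0:x0+w].max(2); print(n,"moved px",(d>25).sum())
cv2.imwrite("pics/end.png",c); print(telemetry.sense()["contact_force"],telemetry.sense()["clock"])
```

```text
side moved px 2
top moved px 0
[ 0.55581904 -0.12673179 -0.91695143] 14.8833
```

View pics/end.png

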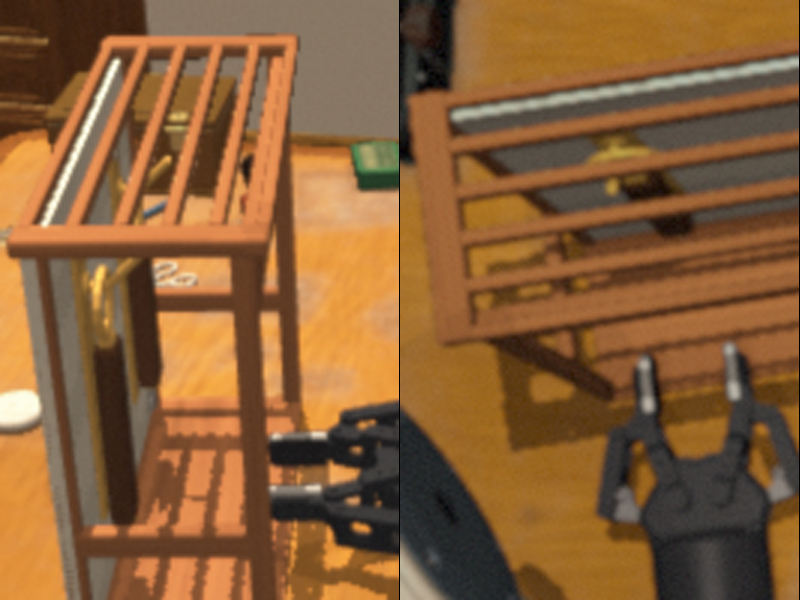

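The key hangs straight from the hook (side crop, ring at (102,300), tag down to (122,520)). It is at rest and the gripper is well clear.

```bash
python3 -c "
from rig import r
print(r.sign_off())"
```

```text
the job is handed in; nothing more can be done
None
```

I hung the long-tagged key by its ring on the free hook, straight down and at rest, with the gripper clear and the short key not touched. The job is handed in at about 15 s on the robot's clock; the sign-off gave no verdict.

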